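# Check a jar on the two-pan scale in the cold store

## Task

The sealed jar on the two-pan scale should weigh 700 grams. Check it: set the 500 g and the 200 g weight gently, upright and side by side, in the empty pan so that the beam comes to rest level. Those two are the second largest and the third largest of the four plain brass weights standing on the table.

Things in the scene. Friction and masses are not known exactly. Their poses are not given: they have to be found in the camera images.
- beam (a joint): Tilt (rad) of the scale's sprung, damped beam: 0 level; -0.12 (start, stop) jar's pan 18 mm low, empty pan 18 mm high; stop +0.12. One weight alone leaves it near -0.12, both bring it within 0.03 of level in about 2 s. Scale: fixed grey box 130 x 400 x 56 mm high, a 160 mm round pan at each end, white dial between, top 170 mm. The pan at the robot's left holds the jar (84 mm wide, 115 mm tall).
- empty_pan (a point): Centre of the flat floor of the empty pan, at the robot's right end of the scale, 150 mm from its middle: 138 mm above the table at the start, 120 mm when level. It stays horizontal and sinks as it is loaded. Floor 150 mm across, rim 6 mm above it. z up, y along the beam towards the jar, x across the beam away from the robot: the two weights fit 35 mm either side of the centre along x.
- w500: 500 g weight: plain brass cylinder 42 mm wide, 42 mm high, with a 22 mm knob on top (58 mm overall). Origin: centre of underside, z up. Grip it round the cylinder. Second largest of four such weights standing in no fixed order at the robot's right, 95 mm or more between centres. Largest (1 kg, 53 mm wide, 73 mm overall) and smallest (100 g, 24.5 mm wide, 34 mm overall) are not needed.
- w200: 200 g weight: the same shape and brass, 31 mm wide, 30 mm high, with an 18 mm knob on top (43 mm overall). Origin: centre of underside, z up. Grip it round the cylinder from above. Third largest of the four weights.
Mind the look-alikes: they are no part of the job. Leave any pink look-alike of the w200 alone.

How it is judged (in metres and radians):
At the end, for the whole second after the job is handed in: The 500 g and 200 g weights stand upright (within 10 degrees), released and at rest on the empty pan's floor (underside within 10 mm of it, centres within 68 mm of its centre), and the beam rests level within 0.05 rad, the jar still in its pan (value of joint beam between -0.05 and 0.05 rad and velocity of joint beam between -0.05 and 0.05 rad/s and horizontal distance between each of w500, w200 and empty_pan below 0.068 m and z of w500 in the frame of empty_pan between -0.006 and 0.01 m and angle between each of w500, w200's own z axis and vertical below 0.17 rad and linear speed of each of w500, w200 below 0.03 m/s and z of w200 in the frame of empty_pan between -0.006 and 0.01 m); the robot touches nothing.
It fails at once if The 500 g or the 200 g weight is dropped or slammed into the empty pan (faster than 0.7 m/s within 20 mm of its floor) ((horizontal distance between w500 and empty_pan below 0.08 m and z of w500 in the frame of empty_pan below 0.02 m and linear speed of w500 above 0.7 m/s) or (horizontal distance between w200 and empty_pan below 0.08 m and z of w200 in the frame of empty_pan below 0.02 m and linear speed of w200 above 0.7 m/s)).
It also fails if it takes over 54 s, if anything falls off the work surface, if the arm or the gripper's body presses on something with over 40 N, if the wrist force passes 120 N, or if a joint passes its speed limit or range.

## Robot

A 7-joint arm with a two-finger parallel gripper is mounted at the origin on the work surface. World frame = base frame: x ahead of the robot, y to its left, z up, the work surface at z = 0. Lengths are in mm, angles in rad, forces in N, time in s.
With the tool pointing down it reaches from about 400 to 750 mm from the base axis. Payload 19.5 kg.
Tool frame: the origin (TCP) lies between the finger pads; the fingertips stand ahead of it and the grasp point (between the pads) lies 2 mm behind it (manip.tcp_to_tips is the z of the fingertips in the tool frame, in mm); z points along the fingers, y is the line along which they close (so a half turn about z gives the same grasp; the last joint's range is limited). The gripper opens to 85 mm and grips with 20 to 120 N. Pads are 22 mm wide; open, the fingers measure 114 mm over their backs; the gripper's body (76 mm by 85 mm) begins 54 mm behind the grasp point. The pads swing forward as they close: fully open they stand 13 mm farther back than shut.
Start: joints at [1.176, 0.707, -0.028, 1.485, 0.022, 0.951, -0.075], TCP at [198.67, -539.562, 248.268] pointing down, gripper open.
Joint ranges: [-2.71, 2.71], [-0.32, 2.16], [-1.57, 1.52], [0, 2.45], [-1.46, 4.6], [0, 2.02], [-2.83, 2.83]. Speed limits (rad/s): [1.89, 1.89, 2.57, 2.57, 3.01, 3.01, 3.01].

## Interface

Orientations are given as a rotation vector (axis times angle).
In Python, from workcell import manip gives the robot as it stands.
- The arm moves only by the tool arm_command, never from a script. Its argument "plan" is a list of rows, each a list of 3 entries, a list of its own where there are three numbers: the closure, from 0 (fully open) to 1 (shut), then the shift along the tool's x, y, z in mm, then the turn about the tool's z in rad. In form: [[gripper, [dx, dy, dz], yaw], ...]. A call has 1 to 5 rows; each row shifts and turns the commanded pose from where the row before left it, along the tool's axes as they then stand; what a row does not reach is not made up. A row lasts 1/10 s, in which the tool goes at most 50 mm and 8.59 degrees, less where a joint would pass 70% of its speed; a pose out of reach is approached as far as the arm can. A call is refused whole if a number of a shift passes 50 or a number of a turn 0.15, either way. A call with a gripper value outside its range is refused whole. The fingers move at their own pace and stop on an object; "newtons" is the grip in N (left out, the last holds). Time passes only in rows, so rows that do not move let the fingers close. It gives the time, the measured TCP pose, the force, the opening and the grip force at its end, in the units of the state.
- manip.get_obs(): the state, without advancing time (a new reading comes with each control period).
- manip.get_image(name): name is "side" or "top"; returns a dict with "image" (480x640x3 uint8, red, green, blue), "range_z" (480x640 float32, mm along the optical axis (not along the pixel's ray), 0 where there is no reading), "intrinsics" (3x3 intrinsics, pixels), "distortion" ([k1, k2, p1, p2, k3] as OpenCV has them; the pictures are not rectified), "origin" and "attitude" of the camera in the world. Camera axes: x right, y down, z forward; pixel columns grow to the right and rows downward; lengths in mm; the calibration is good to about 2 mm. A picture is of the moment at which its call begins.
- manip.finish_job(): hands the job in; it is judged then, once.
Trained networks look in a picture, given as the dict that the camera call returned (one of the last four; its "shot" number tells which), for a name from the list of things; names that differ only in an ending like _2 or _b are one class to them, and where a whole thing is asked for, a point or a joint stands for the part that bears it (a point fixed in the world has none). Each returns a list of dicts, best first, with "p" (0 to 1); they miss things now and then, are a little off and sometimes report something else, mostly with a low value. They report only what shows in the picture. A call takes as long as a camera call. They do not tell look-alikes from the thing itself.
- manip.silhouettes(target, picture): "pixels" (480x640 bool, what is visible of it).
- manip.place_of(target, picture): "point" ([x, y, z] in mm, in the coordinates of the camera as it stood for that picture, good to about 4 mm: a listed point, or the origin of a listed thing).
The state is a dict: "t": time; "joints": joint angles; "joint_velocities": joint speeds; "joint_efforts": joint torques, N m; "ee_pos": TCP position; "eef_rot": TCP orientation; "force": force on the tool from outside, world axes, zero at the start; "ft_torque": the same for the moment, N m; "gripper_width": opening from 0.0 (shut) to 1.0 (fully open); "grasp_force": force on a finger pad.
Only numpy, scipy, OpenCV 4.12 (cv2) and the standard library are available. Lean on these libraries where they do the work, as an engineer would, in place of code of your own. Each camera call takes 0.05 s, during which the arm holds its last target. There are 200 camera calls.

## Working session

There is one attempt and no reset: what is moved stays moved. The work goes in short steps, Python scripts to look and compute and a tool call to move; the robot and the scene stay as the last step left them, time stands still between calls to the robot, and variables do not carry over. Pictures are saved under pics/ and viewed, at most 10 in all, crops included, and the job is handed in when it is done.

Besides the shell and the picture viewer there is one more tool, called after "Emit:" as name(argument=value, ...), one argument or row to a line, values as JSON. arm_command: Moves the arm, as the interface text tells. Its arguments: {"type":"object","properties":{"plan":{"type":"array"},"newtons":{"type":"number"}},"required":["plan"]}

```bash
mkdir -p pics; cat > h.py <<'E'
import numpy as np, cv2
from scipy.spatial.transform import Rotation as R
from workcell import manip
def att(p):
    a=np.array(p["attitude"],float)
    return a if a.shape==(3,3) else (R.from_rotvec(a).as_matrix() if a.size==3 else R.from_quat(a).as_matrix())
def world(p,c): return att(p)@np.array(c)+np.array(p["origin"])
def cloud(p):
    v,u=np.mgrid[0:480,0:640]
    n=cv2.undistortPoints(np.stack([u,v],-1).reshape(-1,1,2).astype(np.float32),np.array(p["intrinsics"]),np.array(p["distortion"])).reshape(480,640,2)
    z=p["range_z"]
    c=np.dstack([n[...,0]*z,n[...,1]*z,z])
    return c@att(p).T+np.array(p["origin"])
def save(p,n): cv2.imwrite("pics/"+n,p["image"][...,::-1])
E
python3 - <<'E'
from h import *
np.set_printoptions(precision=1,suppress=True)
for n in("top","side"):
    p=manip.get_image(n); save(p,n+"1.png"); print(n,p["origin"],p["attitude"])
    W=cloud(p)
    for t in("w500","w200","empty_pan"):
        for d in manip.place_of(t,p): print(t,round(d["p"],2),world(p,d["point"]))
    for t in("w500","w200"):
        for s in manip.silhouettes(t,p):
            m=s["pixels"]&(p["range_z"]>0); q=W[m]; 
            ys,xs=np.nonzero(m); print(t,"sil",round(s["p"],2),m.sum(),xs.mean(),ys.mean(),q.min(0),q.max(0))
o=manip.get_obs(); print(o, manip.tcp_to_tips)
E
```

```text
top [440.  -82.1 925.8] [-2.1  2.1 -0.1]
w500 0.87 [ 430.  -197.9    0.5]
w500 0.71 [ 637.1 -114.7    1.3]
w500 0.59 [ 585.2 -187.3    0.6]
w200 0.87 [ 430.  -197.9    0.5]
w200 0.71 [ 637.1 -114.7    1.3]
w200 0.59 [ 585.2 -187.3    0.6]
empty_pan 0.63 [571.8  64.3 139.2]
w500 sil 0.73 422 398.5805687203791 294.8080568720379 [ 408.3 -216.4   -3.1] [ 451.8 -177.7   61.3]
w500 sil 0.72 183 355.8469945355191 190.27868852459017 [ 623.4 -131.2   11.4] [ 650.9 -103.3   46.9]
w500 sil 0.48 251 389.1035856573705 217.17131474103584 [ 568.6 -203.2   -2.3] [ 603.7 -167.8   46.3]
w200 sil 0.73 422 398.5805687203791 294.8080568720379 [ 408.3 -216.4   -3.1] [ 451.8 -177.7   61.3]
w200 sil 0.72 183 355.8469945355191 190.27868852459017 [ 623.4 -131.2   11.4] [ 650.9 -103.3   46.9]
w200 sil 0.48 251 389.1035856573705 217.17131474103584 [ 568.6 -203.2   -2.3] [ 603.7 -167.8   46.3]
side [ 435.8 -700.1  491. ] [-2.1  0.2 -0.1]
w500 0.81 [ 585.1 -183.1    0.4]
w500 0.71 [ 642.4 -117.3    1.8]
w200 0.81 [ 585.1 -183.1    0.4]
w200 0.71 [ 642.4 -117.3    1.8]
empty_pan 0.86 [571.2  66.9 133. ]
w500 sil 0
[... 314 characters left out ...]
45140781108 330.5640326975477 [ 408.7 -222.4   -2.5] [ 452.3 -130.3   59.4]
w200 sil 0.75 452 382.8362831858407 284.6128318584071 [ 624.3 -135.7   -2.2] [653.5 -64.6  42.8]
w200 sil 0.74 519 360.8169556840077 314.83622350674375 [ 569.7 -202.2   -1. ] [ 600.  -173.9   43.4]
{'t': 0.6, 'joints': array([ 1.2,  0.7, -0. ,  1.5,  0. ,  1. , -0.1]), 'joint_velocities': array([ 0., -0.,  0.,  0.,  0.,  0.,  0.]), 'joint_efforts': array([ -0. , -88.3,   1.2, -23.6,   0. ,   0. ,  -0. ]), 'ee_pos': array([ 198.7, -539.6,  248.3]), 'eef_rot': array([-3.1, -0.6,  0. ]), 'force': array([ 0.3,  0.6, -0.2]), 'ft_torque': array([-0.,  0.,  0.]), 'grasp_force': 0.0, 'gripper_width': 1.0015789926804803} 17.0
```

View pics/top1.png

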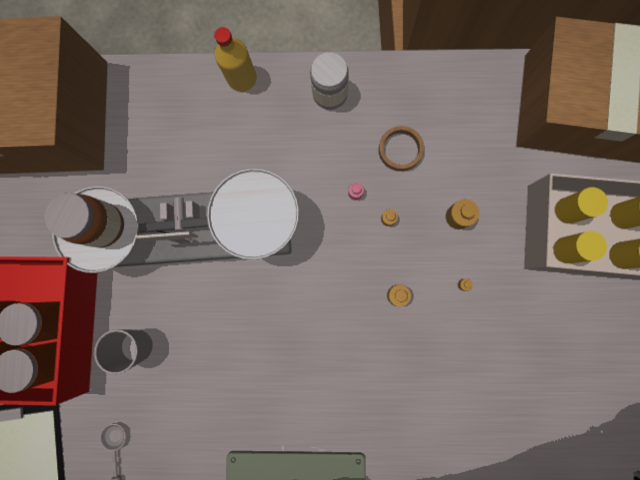

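View pics/side1.png

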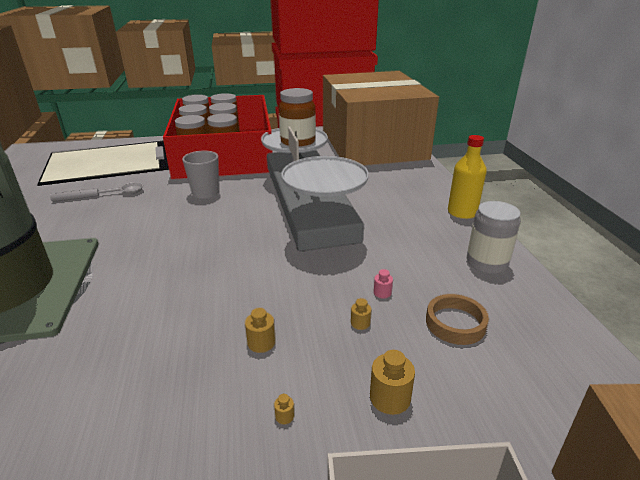

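The top view shows the 500 g weight at (400,296), the 200 g at (390,217), the pink look-alike at (356,190), the 1 kg at (464,213) and the 100 g at (466,285). The empty pan is at (253,214) and the jar's pan at (95,230). The side view agrees, with the 500 g at (260,331) and the 200 g at (361,315). Next I refine the centres from depth.

```bash
python3 - <<'E'
from h import *
np.set_printoptions(precision=1,suppress=True)
for n in("top","side"):
    p=manip.get_image(n); W=cloud(p); P=W[p["range_z"]>0]
    for nm,c,z0,z1 in(("w500",(430,-198),36,70),("w200",(585,-186),24,55),("k1000",(585,-330),50,90),("pink",(640,-116),24,55)):
        q=P[(np.hypot(P[:,0]-c[0],P[:,1]-c[1])<42)&(P[:,2]>z0)&(P[:,2]<z1)]
        if len(q): print(n,nm,len(q),"top",(q.min(0)+q.max(0))/2,q.min(0),q.max(0))
    q=P[(np.hypot(P[:,0]-572,P[:,1]-65)<100)&(P[:,2]>125)&(P[:,2]<155)]
    (cx,cy),r=cv2.minEnclosingCircle(q[:,:2].astype(np.float32)); print(n,"pan",cx,cy,r,np.median(q[:,2]))
    q=P[(P[:,1]>280)&(P[:,1]<460)&(P[:,0]>440)&(P[:,0]<640)&(P[:,2]>90)&(P[:,2]<135)]
    (cx,cy),r=cv2.minEnclosingCircle(q[:,:2].astype(np.float32)); print(n,"jarpan",cx,cy,r)
    for d in manip.silhouettes("beam",p)[:1]: print("beam",W[d["pixels"]].max(0))
print(R.from_rotvec(manip.get_obs()["eef_rot"]).as_matrix())
E
```

```text
top w500 382 top [ 431.4 -198.3   49.5] [ 411.6 -218.4   36.2] [ 451.3 -178.2   62.7]
top w200 193 top [ 584.6 -182.8   35.4] [ 570.2 -197.6   24.1] [ 598.9 -168.    46.6]
top k1000 574 top [ 589.3 -324.3   63.4] [ 562.9 -350.8   50. ] [ 615.8 -297.7   76.7]
top pink 187 top [ 638.4 -117.3   35.2] [ 623.4 -131.3   25.4] [ 653.3 -103.3   45.1]
top pan 572.94970703125 66.71864318847656 79.81572723388672 138.27692432643641
top jarpan 531.460693359375 373.42327880859375 99.58028411865234
beam [652.9 464.6 925.8]
side w500 569 top [ 431.2 -203.2   47.4] [ 410.9 -222.3   36.1] [ 451.4 -184.1   58.7]
side w200 295 top [ 585.1 -186.3   34.1] [ 570.1 -201.5   24.2] [ 600.2 -171.    43.9]
side k1000 1204 top [ 588.8 -327.2   62.3] [ 562.7 -353.3   50. ] [ 614.8 -301.1   74.7]
side pink 238 top [ 639.4 -121.    33.7] [ 624.3 -136.2   24.1] [ 654.4 -105.8   43.4]
side pan 573.5669555664062 65.47235870361328 82.0223159790039 137.8931735438558
side jarpan 532.0862426757812 368.6280822753906 101.00253295898438
beam [691.1 556.3 491. ]
[[ 0.9  0.3 -0. ]
 [ 0.3 -0.9  0. ]
 [-0.  -0.  -1. ]]
```

Emit:
arm_command(
  plan=[
    [0,[0,0,0],0.13],
    [0,[0,0,0],0.13],
    [0,[0,0,0],0.12],
    [0,[0,0,0],0],
  ],
)

```text
t: 1.2
ee_pos: [198.8, -539.5, 248.3]
eef_rot: [-3.141, 0.046, 0.0]
force: [-0.6, -0.2, -0.9]
gripper_width: 1.0
grasp_force: 0.0
```

Emit:
arm_command(
  plan=[
    [0,[0,0,0],-0.03],
    [0,[29,-40,-10],0],
    [0,[29,-40,-10],0],
    [0,[29,-40,-10],0],
    [0,[29,-40,-10],0],
  ],
)

```text
t: 1.7
ee_pos: [314.0, -378.9, 288.4]
eef_rot: [3.142, 0.012, 0.0]
force: [2.4, -0.8, -0.8]
gripper_width: 0.999
grasp_force: 0.0
```

Emit:
arm_command(
  plan=[
    [0,[29,-40,0],0],
    [0,[29,-40,0],0],
    [0,[29,-40,0],0],
    [0,[29,-40,0],0],
    [0,[0,0,0],0],
  ],
)

```text
t: 2.2
ee_pos: [432.2, -214.7, 287.8]
eef_rot: [-3.139, -0.026, -0.002]
force: [-1.2, -1.5, -0.4]
gripper_width: 1.002
grasp_force: 0.0
```

Emit:
arm_command(
  plan=[
    [0,[-1,-14,45],0],
    [0,[0,0,45],0],
    [0,[0,0,45],0],
    [0,[0,0,45],0],
    [0,[0,0,15],0],
  ],
)

```text
t: 2.7
ee_pos: [426.7, -205.6, 89.6]
eef_rot: [-3.139, -0.012, 0.005]
force: [0.2, 0.0, 1.7]
gripper_width: 0.999
grasp_force: 0.0
```

Emit:
arm_command(
  plan=[
    [0,[0,0,0],0],
    [0,[0,0,0],0],
  ],
)

```text
t: 2.9
ee_pos: [428.0, -206.3, 93.6]
eef_rot: [-3.141, -0.008, -0.001]
force: [-0.8, 0.6, 0.7]
gripper_width: 0.999
grasp_force: 0.0
```

```bash
python3 - <<'E'
from h import *
np.set_printoptions(precision=1,suppress=True)
p=manip.get_image("side"); save(p,"side2.png"); print(manip.get_obs()["ee_pos"])
for d in manip.place_of("w500",p): print(d["p"],world(p,d["point"]))
E
```

```text
[ 428.3 -206.4   94.1]
0.95 [ 643.7 -117.7   -0.8]
0.94 [ 433.8 -202.3   -2.1]
0.71 [ 584.2 -181.4   -1. ]
```

View pics/side2.png

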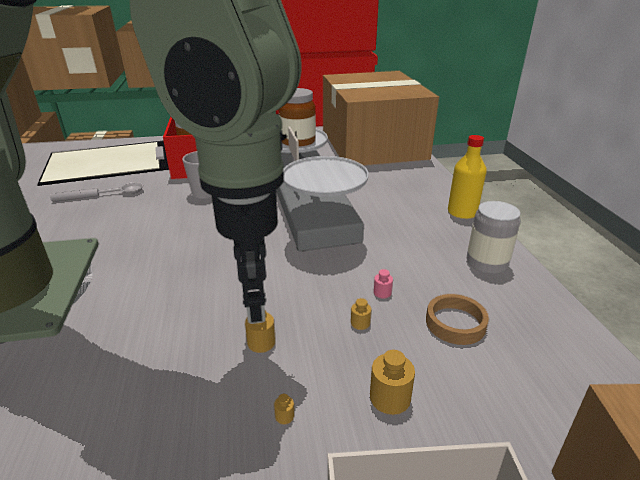

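The gripper hangs over the 500 g weight at (260,332), with its fingers along y. I need about +3 mm in x and +5 mm in y, then down to z≈26.

Emit:
arm_command(
  plan=[
    [0,[3,-5,10],0],
    [0,[0,0,20],0],
    [0,[0,0,20],0],
    [0,[0,0,17],0],
    [0,[0,0,0],0],
  ],
  newtons=50,
)

```text
t: 3.5
ee_pos: [430.5, -200.5, 24.6]
eef_rot: [-3.14, -0.006, 0.003]
force: [-0.8, 0.2, 0.6]
gripper_width: 0.999
grasp_force: 0.0
```

Emit:
arm_command(
  plan=[
    [0,[0,0,0],0],
    [1,[0,0,0],0],
    [1,[0,0,0],0],
    [1,[0,0,0],0],
    [1,[0,0,0],0],
  ],
)

```text
t: 4.0
ee_pos: [431.0, -201.1, 26.6]
eef_rot: [3.142, 0.005, 0.001]
force: [-1.7, 1.2, 12.5]
gripper_width: 0.465
grasp_force: 48.9
```

Emit:
arm_command(
  plan=[
    [1,[0,0,0],0],
    [1,[0,0,0],0],
    [1,[0,0,0],0],
    [1,[0,0,0],0],
    [1,[0,0,0],0],
  ],
)

```text
t: 4.5
ee_pos: [431.0, -201.1, 26.6]
eef_rot: [-3.142, -0.005, -0.001]
force: [-0.8, 1.8, 12.8]
gripper_width: 0.466
grasp_force: 48.9
```

Emit:
arm_command(
  plan=[
    [1,[0,0,-15],0],
    [1,[0,0,-40],0],
    [1,[0,0,-45],0],
    [1,[0,0,-45],0],
    [1,[0,0,-45],0],
  ],
)

```text
t: 5.0
ee_pos: [430.3, -201.0, 218.0]
eef_rot: [-3.141, -0.004, 0.0]
force: [2.0, -0.9, -5.2]
gripper_width: 0.463
grasp_force: 52.2
```

Emit:
arm_command(
  plan=[
    [1,[0,0,-15],0],
    [1,[12,-30,0],0],
    [1,[20,-46,0],0],
    [1,[20,-46,0],0],
    [1,[20,-46,0],0],
  ],
)

```text
t: 5.5
ee_pos: [502.3, -31.5, 231.1]
eef_rot: [-3.141, -0.004, 0.0]
force: [0.8, 0.1, -5.6]
gripper_width: 0.466
grasp_force: 52.7
```

Emit:
arm_command(
  plan=[
    [1,[20,-46,0],0],
    [1,[12,-33,0],0],
    [1,[3,-20,0],0],
    [1,[0,0,0],0],
    [1,[0,0,0],0],
  ],
)

```text
t: 6.0
ee_pos: [536.4, 65.3, 230.9]
eef_rot: [3.141, 0.005, -0.001]
force: [-1.1, -0.8, -4.7]
gripper_width: 0.469
grasp_force: 52.5
```

Emit:
arm_command(
  plan=[
    [1,[1,0,20],0],
    [1,[0,0,20],0],
    [1,[0,0,15],0],
    [1,[0,0,6],0],
    [1,[0,0,0],0],
  ],
)

```text
t: 6.5
ee_pos: [537.5, 64.6, 169.7]
eef_rot: [3.141, 0.003, -0.002]
force: [-0.3, -0.5, -4.3]
gripper_width: 0.468
grasp_force: 52.7
```

Emit:
arm_command(
  plan=[
    [1,[0,0,2],0],
    [1,[0,0,1],0],
    [1,[0,0,1],0],
    [1,[0,0,0],0],
  ],
)

```text
t: 6.9
ee_pos: [537.8, 65.5, 166.1]
eef_rot: [-3.141, -0.004, -0.0]
force: [0.2, -0.4, -4.8]
gripper_width: 0.466
grasp_force: 52.7
```

```bash
python3 - <<'E'
from h import *
np.set_printoptions(precision=1,suppress=True)
p=manip.get_image("side"); cv2.imwrite("pics/s3.png",cv2.resize(p["image"][100:260,200:420,::-1],None,fx=3,fy=3)); o=manip.get_obs();print(o["ee_pos"],o["force"])
E
```

```text
[537.8  65.5 166.2] [ 0.8  0.1 -4.8]
```

View pics/s3.png

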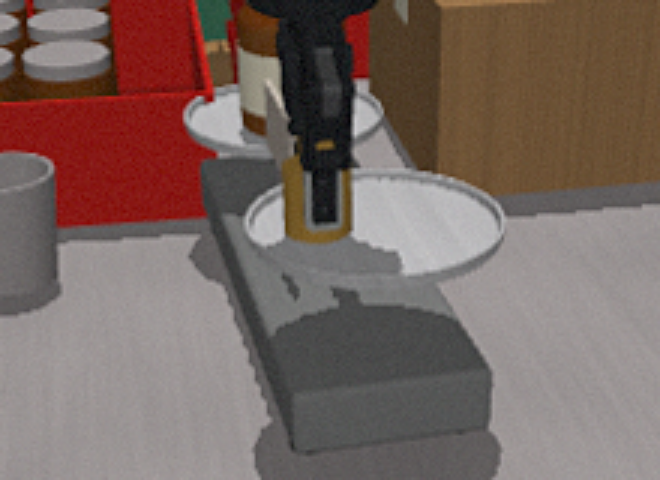

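The weight, at (318,235) in this crop, hangs just above the pan floor on the near half and inside the rim. I'll lower it in 1 mm steps until the force changes.

Emit:
arm_command(
  plan=[
    [1,[0,0,1],0],
    [1,[0,0,1],0],
    [1,[0,0,0],0],
  ],
)

```text
t: 7.25
ee_pos: [537.9, 65.5, 164.1]
eef_rot: [-3.141, -0.004, -0.0]
force: [-0.1, -0.5, 1.4]
gripper_width: 0.466
grasp_force: 53.0
```

Emit:
arm_command(
  plan=[
    [1,[0,0,1],0],
    [1,[0,0,0.5],0],
    [1,[0,0,0],0],
  ],
)

```text
t: 7.55
ee_pos: [537.9, 65.3, 162.5]
eef_rot: [3.141, 0.004, 0.0]
force: [-0.7, -1.9, 1.4]
gripper_width: 0.464
grasp_force: 53.0
```

Emit:
arm_command(
  plan=[
    [0.45,[0,0,0],0],
    [0.4,[0,0,0],0],
    [0.3,[0,0,0],0],
    [0.2,[0,0,0],0],
    [0.2,[0,0,0],0],
  ],
)

```text
t: 8.05
ee_pos: [537.8, 65.5, 162.5]
eef_rot: [-3.141, -0.004, 0.0]
force: [0.5, 0.2, 0.1]
gripper_width: 0.803
grasp_force: 0.0
```

Emit:
arm_command(
  plan=[
    [0.2,[0,0,-5],0],
    [0.2,[0,0,-20],0],
    [0.2,[0,0,-35],0],
    [0.2,[0,0,-40],0],
    [0,[0,0,0],0],
  ],
)

```text
t: 8.55
ee_pos: [539.2, 65.5, 267.1]
eef_rot: [-3.141, -0.004, -0.01]
force: [0.7, 0.0, -2.2]
gripper_width: 0.939
grasp_force: 0.0
```

```bash
python3 - <<'E'
from h import *
np.set_printoptions(precision=1,suppress=True)
p=manip.get_image("side"); cv2.imwrite("pics/s4.png",cv2.resize(p["image"][100:260,200:420,::-1],None,fx=3,fy=3)); o=manip.get_obs();print(o["ee_pos"],o["force"])
W=cloud(p);P=W[p["range_z"]>0]
q=P[(np.hypot(P[:,0]-573,P[:,1]-66)<60)&(P[:,2]>100)&(P[:,2]<150)&(P[:,0]>585)];print(np.median(q[:,2]))
q=P[(np.hypot(P[:,0]-538,P[:,1]-66)<35)&(P[:,2]>148)&(P[:,2]<200)];print(q.min(0),q.max(0))
E
```

```text
[538.4  65.6 264.8] [-0.5 -0.6 -1.1]
137.75685675154602
[518.2  41.2 148. ] [559.3  82.1 196.4]
```

View pics/s4.png

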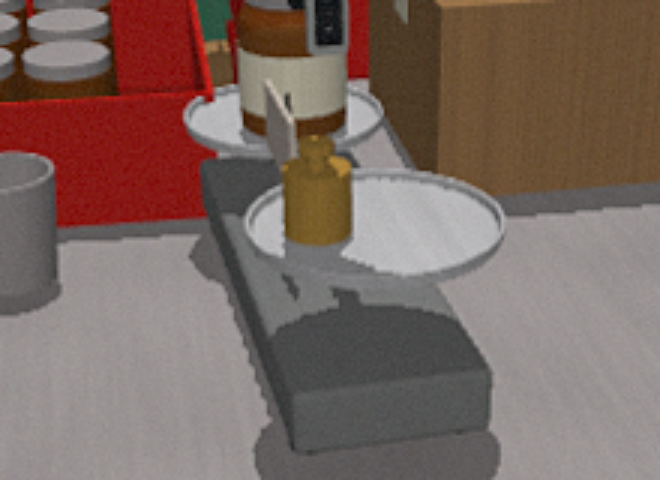

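The 500 g weight stands upright on the near half of the pan at (318,200) in the crop, and the pan is still at 138 mm. Next is the 200 g weight.

Emit:
arm_command(
  plan=[
    [0,[6,30,0],0],
    [0,[9,46,0],0],
    [0,[9,46,0],0],
    [0,[9,46,0],0],
    [0,[9,46,0],0],
  ],
)

```text
t: 9.1
ee_pos: [580.2, -150.3, 262.0]
eef_rot: [-3.141, -0.004, 0.001]
force: [1.0, 0.4, -0.6]
gripper_width: 0.998
grasp_force: 0.0
```

Emit:
arm_command(
  plan=[
    [0,[4,36,20],0],
    [0,[0,0,45],0],
    [0,[0,0,45],0],
    [0,[0,0,45],0],
    [0,[0,0,20],0],
  ],
)

```text
t: 9.6
ee_pos: [582.6, -183.8, 83.2]
eef_rot: [-3.14, -0.004, 0.008]
force: [0.5, -0.3, 0.9]
gripper_width: 1.001
grasp_force: 0.0
```

Emit:
arm_command(
  plan=[
    [0,[0,0,0],0],
    [0,[0,0,0],0],
  ],
)

```text
t: 9.8
ee_pos: [584.6, -184.5, 88.0]
eef_rot: [3.142, 0.004, -0.0]
force: [0.2, -1.0, -0.1]
gripper_width: 0.999
grasp_force: 0.0
```

```bash
python3 - <<'E'
from h import *
np.set_printoptions(precision=1,suppress=True)
p=manip.get_image("side"); cv2.imwrite("pics/s5.png",cv2.resize(p["image"][200:360,240:460,::-1],None,fx=3,fy=3)); print(manip.get_obs()["ee_pos"])
for d in manip.place_of("w200",p): print(d["p"],world(p,d["point"]))
E
```

```text
[ 585.  -184.5   88.7]
0.55 [ 582.4 -182.2    0.7]
0.53 [ 643.9 -117.3    1.4]
```

View pics/s5.png

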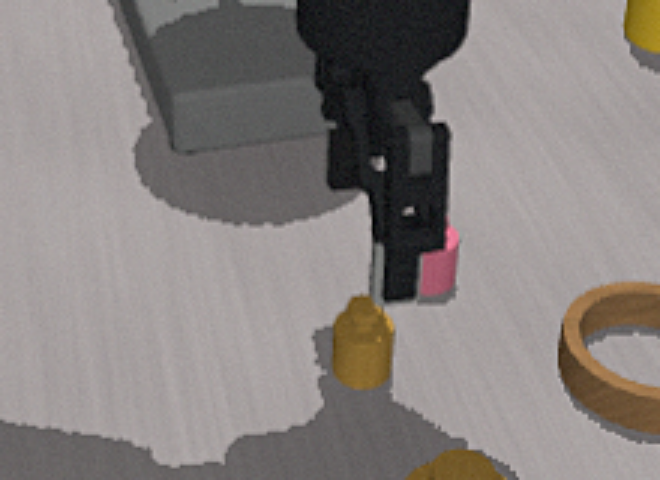

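The gripper is above the brass 200 g weight, which is at (362,345) in the crop. The finger covers the pink one at (440,260). I'll check by projection that this offset is only perspective.

```bash
python3 - <<'E'
from h import *
np.set_printoptions(precision=1,suppress=True)
p=manip.get_image("side");A=att(p);t=-A.T@np.array(p["origin"])
f=lambda X:cv2.projectPoints(np.array([X],float),cv2.Rodrigues(A.T)[0],t,np.array(p["intrinsics"]),np.array(p["distortion"]))[0].ravel()
for X in([585,-184.5,71],[585,-232,80],[585,-137,80],[585,-184.5,0],[585,-184.5,43]): print(X,f(X),(f(X)-[240,200])*3)
W=cloud(p);P=W[p["range_z"]>0]
q=P[(abs(P[:,0]-585)<70)&(abs(P[:,1]+184)<80)&(P[:,2]>65)&(P[:,2]<105)];print(len(q),q.min(0),q.max(0))
o=manip.get_obs();print(o["ee_pos"],o["eef_rot"])
E
```

```text
[585, -184.5, 71] [362.1 286. ] [366.2 258. ]
[585, -232, 80] [370.9 302.1] [392.6 306.2]
[585, -137, 80] [354.8 262.5] [344.3 187.6]
[585, -184.5, 0] [360.  322.2] [360.1 366.7]
[585, -184.5, 43] [361.2 300.8] [363.7 302.3]
268 [ 574.3 -244.2   83.3] [ 596.4 -138.8  105. ]
[ 585.1 -184.5   88.9] [3.1 0.  0. ]
```

It is perspective: the measured finger extents are centred on x=585. Descend and grip.

Emit:
arm_command(
  plan=[
    [0,[0,0,15],0],
    [0,[0,0,20],0],
    [0,[0,0,20],0],
    [0,[0,0,13],0],
    [0,[0,0,0],0],
  ],
  newtons=40,
)

```text
t: 10.45
ee_pos: [583.8, -184.1, 18.0]
eef_rot: [-3.141, -0.004, 0.003]
force: [0.7, 0.6, 0.8]
gripper_width: 0.997
grasp_force: 0.0
```

Emit:
arm_command(
  plan=[
    [0,[0,0,0],0],
    [1,[0,0,0],0],
    [1,[0,0,0],0],
    [1,[0,0,0],0],
    [1,[0,0,0],0],
  ],
)

```text
t: 10.95
ee_pos: [584.6, -184.4, 19.8]
eef_rot: [3.142, 0.004, 0.001]
force: [-2.3, -2.1, 20.9]
gripper_width: 0.336
grasp_force: 39.2
```

Emit:
arm_command(
  plan=[
    [1,[0,0,0],0],
    [1,[0,0,0],0],
    [1,[0,0,0],0],
  ],
)

```text
t: 11.25
ee_pos: [584.6, -184.4, 19.9]
eef_rot: [3.142, 0.004, 0.001]
force: [-1.4, 1.2, 5.8]
gripper_width: 0.341
grasp_force: 39.1
```

Emit:
arm_command(
  plan=[
    [1,[0,0,-15],0],
    [1,[0,0,-40],0],
    [1,[0,0,-45],0],
    [1,[0,0,-45],0],
    [1,[0,0,-45],0],
  ],
)

```text
t: 11.75
ee_pos: [584.1, -184.3, 212.4]
eef_rot: [3.142, 0.004, 0.001]
force: [0.3, 0.3, -2.0]
gripper_width: 0.335
grasp_force: 39.9
```

Emit:
arm_command(
  plan=[
    [1,[0,0,-30],0],
    [1,[3,-30,0],0],
    [1,[4,-45,0],0],
    [1,[4,-45,0],0],
    [1,[4,-45,0],0],
  ],
)

```text
t: 12.25
ee_pos: [598.7, -17.7, 240.6]
eef_rot: [-3.141, -0.004, -0.001]
force: [0.4, 0.6, -1.7]
gripper_width: 0.337
grasp_force: 40.1
```

Emit:
arm_command(
  plan=[
    [1,[4,-45,0],0],
    [1,[3,-30,0],0],
    [1,[2,-10,0],0],
    [1,[0,0,0],0],
    [1,[0,0,0],0],
  ],
)

```text
t: 12.75
ee_pos: [607.7, 64.2, 240.0]
eef_rot: [3.141, 0.002, 0.0]
force: [0.3, -1.0, -1.9]
gripper_width: 0.339
grasp_force: 40.0
```

Emit:
arm_command(
  plan=[
    [1,[0,-2,20],0],
    [1,[0,0,25],0],
    [1,[0,0,20],0],
    [1,[0,0,10],0],
    [1,[0,0,2],0],
  ],
)

```text
t: 13.25
ee_pos: [607.6, 66.5, 162.0]
eef_rot: [3.141, 0.002, -0.002]
force: [-0.5, 0.8, -2.2]
gripper_width: 0.334
grasp_force: 40.0
```

Emit:
arm_command(
  plan=[
    [1,[0,0,1],0],
    [1,[0,0,1],0],
    [1,[0,0,1],0],
    [1,[0,0,1],0],
    [1,[0,0,1],0],
  ],
)

```text
t: 13.75
ee_pos: [607.9, 67.7, 157.7]
eef_rot: [-3.141, -0.005, -0.001]
force: [0.5, -0.7, -1.3]
gripper_width: 0.338
grasp_force: 40.1
```

Emit:
arm_command(
  plan=[
    [1,[0,0,1],0],
    [1,[0,0,1],0],
    [1,[0,0,1],0],
    [1,[0,0,1],0],
    [1,[0,0,1],0],
  ],
)

```text
t: 14.25
ee_pos: [607.8, 67.7, 152.4]
eef_rot: [-3.142, -0.004, -0.0]
force: [0.3, -0.5, 0.1]
gripper_width: 0.338
grasp_force: 40.1
```

Emit:
arm_command(
  plan=[
    [1,[0,0,1.5],0],
    [1,[0,0,1.5],0],
    [1,[0,0,1.5],0],
    [1,[0,0,1.5],0],
    [1,[0,0,1.5],0],
  ],
)

```text
t: 14.75
ee_pos: [607.8, 67.7, 144.9]
eef_rot: [-3.142, -0.004, 0.0]
force: [-0.2, -0.8, -0.5]
gripper_width: 0.34
grasp_force: 40.1
```

Emit:
arm_command(
  plan=[
    [1,[0,0,1],0],
    [1,[0,0,1],0],
    [1,[0,0,1],0],
    [1,[0,0,0],0],
    [1,[0,0,0],0],
  ],
)

```text
t: 15.25
ee_pos: [607.8, 67.8, 142.0]
eef_rot: [-3.141, -0.004, 0.0]
force: [-0.5, -1.6, -0.1]
gripper_width: 0.332
grasp_force: 40.1
```

```bash
python3 - <<'E'
from h import *
p=manip.get_image("side"); cv2.imwrite("pics/s6.png",cv2.resize(p["image"][100:260,200:420,::-1],None,fx=3,fy=3)); o=manip.get_obs();print(o["ee_pos"],o["force"])
E
```

```text
[607.75167112  67.72415449 142.00429954] [ 0.01553543 -0.56056677 -0.38637178]
```

View pics/s6.png

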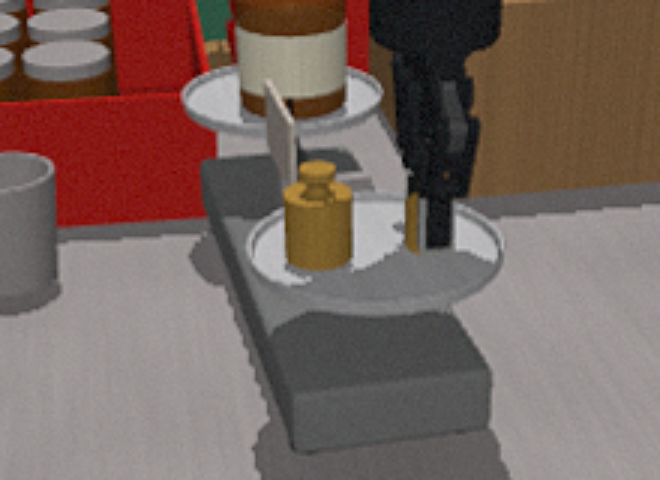

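The pan has sunk to near level, with the 500 g upright at (318,230) in the crop and the 200 g held on the floor at (425,230). Now release gently and retreat.

Emit:
arm_command(
  plan=[
    [0.6,[0,0,0],0],
    [0.5,[0,0,0],0],
    [0.4,[0,0,0],0],
    [0.35,[0,0,0],0],
    [0.35,[0,0,0],0],
  ],
)

```text
t: 15.8
ee_pos: [607.8, 67.7, 142.0]
eef_rot: [-3.141, -0.004, 0.0]
force: [-0.7, 0.9, 0.0]
gripper_width: 0.651
grasp_force: 0.0
```

Emit:
arm_command(
  plan=[
    [0.35,[0,0,-5],0],
    [0.35,[0,0,-20],0],
    [0.35,[0,0,-35],0],
    [0.35,[0,0,-45],0],
    [0.35,[0,0,-45],0],
  ],
)

```text
t: 16.3
ee_pos: [607.4, 67.6, 294.1]
eef_rot: [3.142, 0.004, -0.0]
force: [0.2, 0.4, -0.2]
gripper_width: 0.651
grasp_force: 0.0
```

Emit:
arm_command(
  plan=[
    [0.35,[0,0,0],0],
    [0.35,[0,0,0],0],
    [0.35,[0,0,0],0],
    [0.35,[0,0,0],0],
    [0.35,[0,0,0],0],
  ],
)

```text
t: 16.8
ee_pos: [607.6, 67.7, 291.3]
eef_rot: [3.141, 0.004, -0.002]
force: [0.9, -0.6, 0.0]
gripper_width: 0.654
grasp_force: 0.0
```

Emit:
arm_command(
  plan=[
    [0.35,[0,0,0],0],
    [0.35,[0,0,0],0],
    [0.35,[0,0,0],0],
    [0.35,[0,0,0],0],
    [0.35,[0,0,0],0],
  ],
)

```text
t: 17.3
ee_pos: [607.8, 67.7, 292.0]
eef_rot: [-3.142, -0.004, 0.0]
force: [-0.9, 0.7, -0.2]
gripper_width: 0.651
grasp_force: 0.0
```

Emit:
arm_command(
  plan=[
    [0.35,[0,0,0],0],
    [0.35,[0,0,0],0],
    [0.35,[0,0,0],0],
    [0.35,[0,0,0],0],
    [0.35,[0,0,0],0],
  ],
)

```text
t: 17.8
ee_pos: [607.8, 67.7, 292.0]
eef_rot: [-3.142, -0.004, -0.0]
force: [-0.1, -1.0, 0.3]
gripper_width: 0.647
grasp_force: 0.0
```

```bash
python3 - <<'E'
from h import *
np.set_printoptions(precision=1,suppress=True)
p=manip.get_image("side"); cv2.imwrite("pics/s7.png",cv2.resize(p["image"][100:260,200:420,::-1],None,fx=3,fy=3)); o=manip.get_obs();print(o["t"],o["ee_pos"],o["force"])
W=cloud(p);P=W[p["range_z"]>0]
q=P[(np.hypot(P[:,0]-573,P[:,1]-66)<65)&(P[:,2]>90)&(P[:,2]<150)&(P[:,1]<40)];print("floor",np.median(q[:,2]))
for x in(538,608):
  q=P[(np.hypot(P[:,0]-x,P[:,1]-66)<32)&(P[:,2]>130)&(P[:,2]<200)];print(q.min(0),q.max(0))
E
```

```text
17.85 [607.8  67.7 292. ] [ 0.4 -0.6  0.2]
floor 117.89712872828574
[518.2  40.2 130.1] [559.   79.7 178. ]
[593.8  49.7 130. ] [623.3  80.5 163.2]
```

View pics/s7.png

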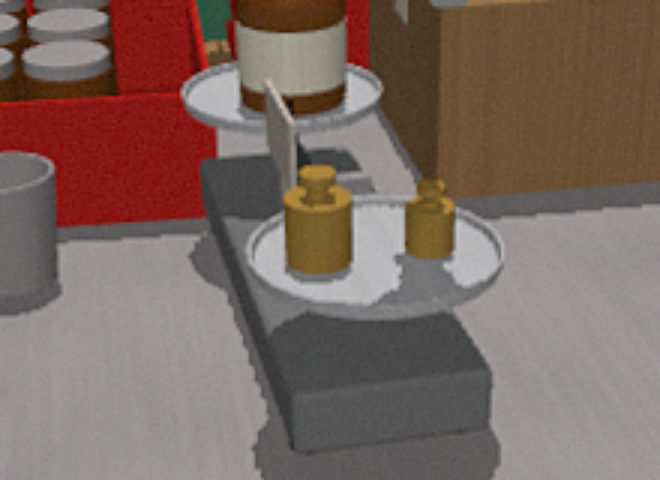

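Both weights stand upright at (318,225) and (430,225) in the crop. The floor is at about 118–120 mm, so the beam is level. I'll wait a moment longer, then hand in.

Emit:
arm_command(
  plan=[
    [0.35,[0,0,0],0],
    [0.35,[0,0,0],0],
    [0.35,[0,0,0],0],
    [0.35,[0,0,0],0],
    [0.35,[0,0,0],0],
  ],
)

```text
t: 18.35
ee_pos: [607.8, 67.7, 292.0]
eef_rot: [-3.141, -0.004, 0.0]
force: [0.1, -0.6, -0.7]
gripper_width: 0.651
grasp_force: 0.0
```

```bash
python3 -c "
from workcell import manip
print(manip.finish_job())"
```

```text
the job is handed in; nothing more can be done
None
```

I set the 500 g and 200 g weights upright, side by side in the empty pan, and handed the job in at about 18 s; the pan floor read 118 mm (level is 120 mm), so the beam balances and the jar checks out at about 700 g, though the hand-in returned no verdict.

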